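# Tighten a lens cell's retaining ring with the two-pin spanner

### The job

Take the two-pin spanner out of its wooden rest, seat both its pins fully in the two holes of the retaining ring of the larger lens cell, and with the spanner turn that ring clockwise (seen from above) until it reaches its stop, where the white lines on ring and housing meet. Then let go, leaving the spanner standing upright with its bar down on the ring and both pins in the holes. Do not push the cell or ring with the fingers.

Things in the scene. Friction and masses are not known exactly. Their poses are not given: they have to be found in the camera images.
- pin_spanner: Steel two-pin spanner (0.25 kg) standing pins down in a 20 mm high wooden block, 130 x 46 mm. Bar 98 (x) x 18 (y) x 12 mm; on its middle an upright grip blade 46 (x) x 14 mm (y), top 58 mm above the origin: grasp it from above across y, TCP about 40 mm over the origin. Pins 8 mm thick, 12 mm long, below the bar at x = +-38 mm. Origin: middle of the bar's underside; z up. Fits either way round.
- large_cell: Larger of two round fluted aluminium lens cells, both fixed: 124 mm across (130 at the foot), housing 43 mm high; it carries the dark retaining ring. Origin: centre of its underside, z up. A white line on the rim shows where the ring's line lies at the stop. The smaller cell (84 mm across, holes 46 mm apart) does not fit the spanner.
- ring_face (a point): Centre of the upper face (46 mm above the worktop) of the large cell's dark steel ring, 112 mm across with a lens in its middle; turns with the ring, z up. Holes for the pins at x = +-38 mm: 20 mm wide at the face, 16 at the bottom, 16 deep, so pins have 4 to 6 mm of play. Seated, the bar lies on the face: spanner's origin at this point, x axes parallel. The ring's white line is on its +y side.
- large_ring (a joint): Angle (rad) of the large cell's ring, growing clockwise seen from above (the point's yaw falls): starts at 0 to 0.35, hard stop at 1.2 (tight). Friction of about 0.15 N m; it stays where it is left. Pin play: the spanner turns about 0.1 rad before the ring follows.
Things that resemble listed ones, but are neither listed nor needed, are in the scene too. Several things have the shape of the pin_spanner; the one meant has the colours described above.

How it is judged (in metres and radians):
On the way:
1. both pins of the spanner are seated in the holes of the large ring before the ring is turned (bar within 5 mm of the face, ring below 0.6 rad) (horizontal distance between pin_spanner and ring_face below 0.012 m and z of pin_spanner in the frame of ring_face below 0.005 m and angle between pin_spanner's own z axis and vertical below 0.17 rad and angle between the x axis of pin_spanner and the x axis of ring_face, either way round below 0.26 rad and value of joint large_ring below 0.6 rad), for 0.1 s.
At the end, for the whole second after the job is handed in: The large ring is turned to within 0.18 rad (10 degrees) of its stop at 1.2 rad, and the spanner stands released and at rest in it: within 12 mm of the ring's centre, its bar no more than 5 mm above the ring's face, within 10 degrees of upright and within 15 degrees of the line of the holes (value of joint large_ring above 1.02 rad and horizontal distance between pin_spanner and ring_face below 0.012 m and z of pin_spanner in the frame of ring_face below 0.005 m and angle between pin_spanner's own z axis and vertical below 0.17 rad and angle between the x axis of pin_spanner and the x axis of ring_face, either way round below 0.26 rad and linear speed of pin_spanner below 0.02 m/s); the robot touches nothing.
It fails at once if the fingers push the cell or its ring (more than 5 N) (contact force between the fingers and large_cell above 5 N).
It also fails if it takes over 43 s, if anything falls off the work surface, if the arm or the gripper's body presses on something with over 40 N, if the wrist force passes 120 N, or if a joint passes its speed limit or range.

### The arm

A 7-joint arm with a two-finger parallel gripper is mounted at the origin on a cart in front of the work surface, level with it; the furniture and walls round the work are solid. World frame = base frame: x ahead of the robot, y to its left, z up, the work surface at z = 0. Lengths are in m, angles in degrees, forces in N, time in s.
With the tool pointing down it reaches from about 0.425 to 0.875 m from the base axis. Payload 4.7 kg.
Tool frame: the origin (TCP) lies between the finger pads, 19 mm behind the fingertips; this is the grasp point; z points along the fingers, y is the line along which they close (so a half turn about z gives the same grasp; the last joint's range is limited). The gripper opens to 87 mm and grips with 3 to 60 N. Pads are 19 mm wide; open, the fingers measure 117 mm over their backs; the gripper's body (75 mm by 190 mm) begins 51 mm behind the grasp point.
Start: joints at [0.808, 18.392, -4.016, 83.108, 1.295, 78.541, -3.26], TCP at [0.65, -0, 0.241] pointing down, gripper open.
Joint ranges: [-163.93, 163.93], [-17.29, 119.83], [-79.2, 71.16], [3.27, 140.29], [-89.18, 269.18], [5.43, 117.66], [-154.24, 154.24]. Speed limits (degrees/s): [147.25, 147.25, 180, 180, 180, 180, 180].

### API

Orientations are given as [roll, pitch, yaw] about the fixed x, y, z axes, in that order (R = Rz(yaw) Ry(pitch) Rx(roll)).
In Python, from cell import telemetry, eyes, env, models gives the robot as it stands. The module is installed in compiled form; this text tells all that it offers.
- The arm moves only by the tool drive_tool, never from a script. Its arguments are lists of equal length, an entry for each row: "angular": the turn, a rotation vector about the tool's x, y, z in rad, a list of three; "delta_pos": the shift along the tool's x, y, z in cm, a list of three; "gripper": the finger opening in cm, from 0 to 8.7. A call has 1 to 20 rows; each row shifts and turns the commanded pose from where the row before left it, along the tool's axes as they then stand; what a row does not reach is not made up. A row lasts 1/10 s, in which the tool goes at most 50 mm and 8.59 degrees, less where a joint would pass 70% of its speed; a pose out of reach is approached as far as the arm can. A call with a gripper value outside its range is refused whole. The fingers move at their own pace and stop on an object; "squeeze" is the grip in N (left out, the last holds). Time passes only in rows, so rows that do not move let the fingers close. It gives the time, the measured TCP pose, the force, the opening and the grip force at its end, in the units of the state.
- telemetry.get_obs(): the state, without advancing time (a new reading comes with each control period).
- eyes.read_camera(name): name is "scene" or "side" or "wrist"; returns a dict with "pixels" (384x512x3 uint8, red, green, blue), "mtx" (3x3 intrinsics, pixels), "origin" and "orientation" of the camera in the world. Camera axes: x right, y down, z forward; pixel columns grow to the right and rows downward; lengths in m; the calibration is good to about 2 mm. A picture is of the moment at which its call begins. There is no depth.
- env.sign_off(): hands the job in; it is judged then, once.
Trained networks look in a picture, given as the dict that the camera call returned (one of the last four; its "shot" number tells which), for a name from the list of things; names that differ only in an ending like _2 or _b are one class to them, and where a whole thing is asked for, a point or a joint stands for the part that bears it (a point fixed in the world has none). Each returns a list of dicts, best first, with "p" (0 to 1); they miss things now and then, are a little off and sometimes report something else, mostly with a low value. They report only what shows in the picture. A call takes as long as a camera call. They do not tell look-alikes from the thing itself.
- models.search_frame(picture, target): "centre" ([column, row] in pixels, amid what is visible of it).
- models.cut_out(picture, target): "pixels" (384x512 bool, what is visible of it) and "centre" ([column, row] in pixels, amid what is visible of it).
The state is a dict: "time_s": time; "qpos": joint angles; "joint_velocities": joint speeds; "effort": joint torques, N m; "tool_pos": TCP position; "tool_rot": TCP orientation; "force": force on the tool from outside, world axes, zero at the start; "wrist_torque": the same for the moment, N m; "grip_width": finger opening in m; "grasp_force": force on a finger pad.
Only numpy, scipy, OpenCV 4.12 (cv2) and the standard library are available. Lean on these libraries where they do the work, as an engineer would, in place of code of your own. Each camera call takes 0.05 s, during which the arm holds its last target. There are 200 camera calls.

## Working session

There is one attempt and no reset: what is moved stays moved. The work goes in short steps, Python scripts to look and compute and a tool call to move; the robot and the scene stay as the last step left them, time stands still between calls to the robot, and variables do not carry over. Pictures are saved under pics/ and viewed, at most 10 in all, crops included, and the job is handed in when it is done.

Besides the shell and the picture viewer there is one more tool, called as name(argument=value, ...) on one line, values as JSON. drive_tool: Moves the arm, as the interface text tells. Its arguments: {"type":"object","properties":{"angular":{"type":"array","items":{"type":"array","items":{"type":"number"}}},"delta_pos":{"type":"array","items":{"type":"array","items":{"type":"number"}}},"gripper":{"type":"array","items":{"type":"number"}},"squeeze":{"type":"number"}},"required":["angular","delta_pos","gripper"]}

```bash
mkdir -p pics; cat > h.py <<'E'
import numpy as np, cv2
from scipy.spatial.transform import Rotation as R
from cell import telemetry, eyes, env, models
def save(p,n): cv2.imwrite('pics/'+n,cv2.cvtColor(p['pixels'],cv2.COLOR_RGB2BGR))
def rot(p):
    o=np.array(p['orientation'],float)
    return o if o.shape==(3,3) else R.from_euler('xyz',o,degrees=True).as_matrix()
def ground(p,uv,z):
    d=rot(p)@np.linalg.inv(p['mtx'])@np.array([uv[0],uv[1],1.]); o=np.array(p['origin'])
    return o+d*(z-o[2])/d[2]
def proj(p,X):
    c=rot(p).T@(np.array(X)-np.array(p['origin'])); q=np.array(p['mtx'])@c; return q[:2]/q[2]
E
python3 - <<'E'
from h import *
ims=[]
for n in ['scene','side','wrist']:
    p=eyes.read_camera(n); ims.append(p)
    print(n,p['origin'],p['orientation'])
    for t,z in [('pin_spanner',.05),('large_cell',.043),('ring_face',.046)]:
        for r in models.search_frame(p,t): print(t,round(r['p'],2),np.round(r['centre']),np.round(ground(p,r['centre'],z),3))
im=np.hstack([cv2.resize(p['pixels'],(400,300)) for p in ims[1:]])
save({'pixels':np.vstack([im[:, :],])},'a.png'); save(ims[0],'b.png')
print(telemetry.get_obs())
E
```

```text
scene [-0.52650804 -0.58889211  0.74145086] [-119.6942138    -1.39309416  -61.23951774]
pin_spanner 0.69 [180. 180.] [0.473 0.227 0.05 ]
large_cell 0.88 [332. 226.] [ 0.488 -0.323  0.043]
ring_face 0.64 [331. 217.] [ 0.529 -0.306  0.046]
side [ 0.01260064 -0.88204173  0.72830448] [-123.6242174    -0.9366474   -29.16837055]
pin_spanner 0.72 [231. 136.] [0.609 0.316 0.05 ]
pin_spanner 0.56 [208. 161.] [0.479 0.205 0.05 ]
large_cell 0.86 [322. 270.] [ 0.505 -0.325  0.043]
ring_face 0.67 [324. 260.] [ 0.525 -0.304  0.046]
wrist [0.65007749 0.06565774 0.38299191] [ 1.66061372e+02 -1.87156131e-02 -1.84309113e-02]
{'time_s': 0.6, 'qpos': array([ 0.80678238, 18.39236527, -4.01534109, 83.10847703,  1.29371675,
       78.54180796, -3.26251739]), 'joint_velocities': array([ 0.04055177, -0.01776504,  0.00779509, -0.0488717 , -0.00439285,
        0.01977031,  0.04290658]), 'effort': array([ 3.33107228e-04, -4.90798259e+01, -4.02573785e-01, -3.12612355e+01,
       -6.37213304e-02,  3.38730519e-02,  4.89906722e-05]), 'tool_pos': array([ 6.50005990e-01, -1.71784782e-05,  2.41273280e-01]), 'tool_rot': array([1.79997589e+02, 1.80765651e-03, 8.99985418e+01]), 'force': array([0.50404021, 0.29903627, 0.77505379]), 'wrist_torque': array([ 0.02383234,  0.04379008, -0.07144546]), 'grasp_force': 0.0, 'grip_width': 0.08686991928828977}
```

View pics/b.png

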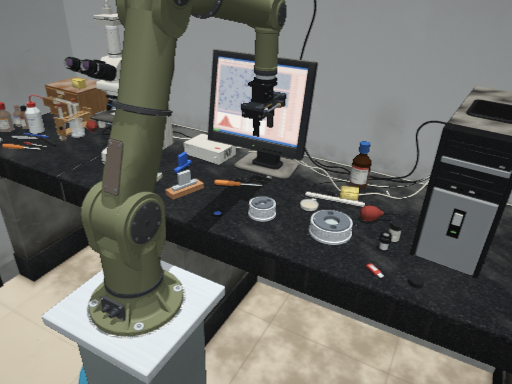

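View pics/a.png

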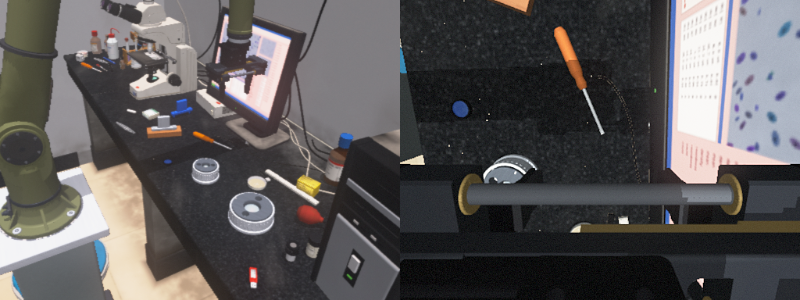

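The steel spanner stands in its wooden rest at scene (183,180), with a blue look-alike behind it at (182,160). The large cell is at (331,226) and the small one at (262,208). I'll move near the spanner for a close look.

drive_tool(angular=[[0,0,0],[0,0,0],[0,0,0],[0,0,0],[0,0,0],[0,0,0],[0,0,0],[0,0,0],[0,0,0],[0,0,0]], delta_pos=[[1.6,-2.2,0],[1.6,-2.2,0],[1.6,-2.2,0],[1.6,-2.2,0],[1.6,-2.2,0],[1.6,-2.2,0],[1.6,-2.2,0],[1.6,-2.2,0],[0,0,0],[0,0,0]], gripper=[8.7,8.7,8.7,8.7,8.7,8.7,8.7,8.7,8.7,8.7])

```text
time_s: 1.6
tool_pos: [0.4741, 0.1281, 0.2417]
tool_rot: [179.9, 0.0, 90.1]
force: [-0.8, -0.3, -0.4]
grip_width: 0.0869
grasp_force: 0.0
```

```bash
python3 - <<'E'
from h import *
p=eyes.read_camera('wrist'); save(p,'c.png'); np.savez('c.npz',**{k:p[k] for k in('mtx','origin','orientation')})
print(p['origin'],p['orientation'],telemetry.get_obs()['tool_pos'])
for r in models.cut_out(p,'pin_spanner'):
    m=r['pixels'].astype(np.uint8); c=max(cv2.findContours(m,0,2)[0],key=cv2.contourArea)
    print(r['p'],r['centre'],ground(p,r['centre'],.05),cv2.minAreaRect(c))
E
```

```text
[0.47390976 0.19382113 0.38356954] [ 1.66045229e+02 -1.11866295e-01  3.99918579e-02] [0.4745434  0.12745585 0.2415676 ]
0.84 [375.4, 2.0] [0.59606006 0.30933571 0.05      ] ((386.0, 3.5), (7.0, 88.0), 90.0)
0.67 [266.7, 88.2] [0.48620199 0.2261319  0.05      ] ((268.56927490234375, 92.30693054199219), (83.62152099609375, 19.740955352783203), 19.746837615966797)
```

View pics/c.png

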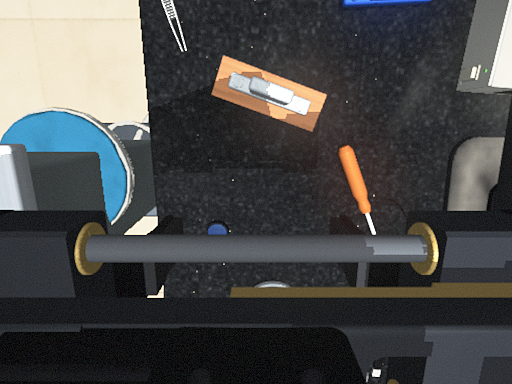

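The wrist picture shows the rest with corners near (222,56), (326,95), (314,131) and (211,95). The spanner's bar runs from about (230,82) to (308,106), with the blade between.

```bash
python3 - <<'E'
from h import *
p=dict(np.load('c.npz'))
g=lambda u,z:ground(p,u,z)[:2].round(4)
a=[g(u,.02) for u in [(222,56),(326,95),(314,131),(211,95)]]
print(a,np.mean(a,0),[np.degrees(np.arctan2(*(a[j]-a[i])[::-1])) for i,j in((0,1),(3,2))],np.linalg.norm(a[1]-a[0]),np.linalg.norm(a[2]-a[1]))
b=g((230,82),.032),g((308,106),.032);print(b,np.mean(b,0),np.degrees(np.arctan2(*(b[1]-b[0])[::-1])))
im=cv2.imread('pics/c.png')[40:145,190:345]; cv2.imwrite('pics/d.png',cv2.resize(im,None,fx=5,fy=5,interpolation=2))
E
```

```text
[array([0.4354, 0.2642]), array([0.558 , 0.2214]), array([0.5457, 0.1794]), array([0.4211, 0.2213])] [0.49005  0.221575] [np.float64(-19.244236258413448), np.float64(-18.586561068201625)] 0.12985607417444903 0.04376402632299733
(array([0.445 , 0.2345]), array([0.535 , 0.2083])) [0.49   0.2214] -16.23086489035256
```

View pics/d.png

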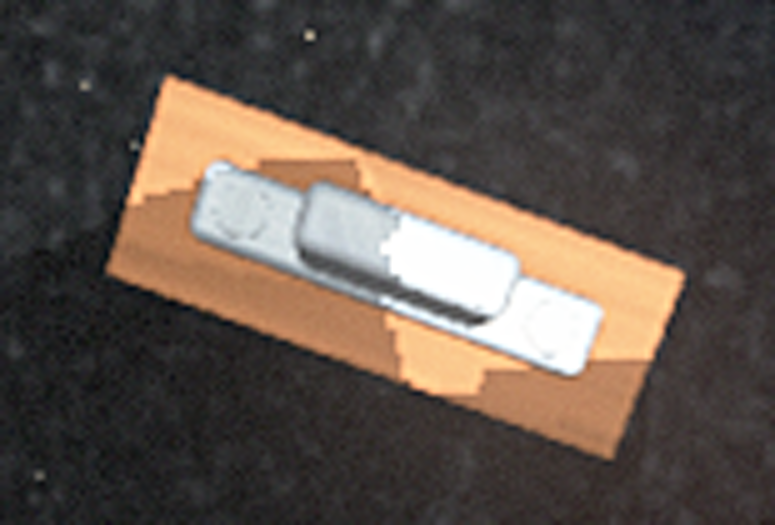

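drive_tool(angular=[[0,0,0],[0,0,0],[0,0,0],[0,0,-0.1367],[0,0,-0.1367],[0,0,-0.1367],[0,0,-0.1367],[0,0,-0.1367],[0,0,-0.1367],[0,0,-0.1367],[0,0,-0.1367],[0,0,-0.1367],[0,0,0],[0,0,0],[0,0,0],[0,0,0],[0,0,0]], delta_pos=[[3.12,0.53,0],[3.12,0.53,0],[3.12,0.53,0],[0,0,1],[0,0,1],[0,0,1],[0,0,1],[0,0,1],[0,0,1],[0,0,1],[0,0,1],[0,0,1],[0,0,2],[0,0,2],[0,0,2],[0,0,0],[0,0,0]], gripper=[8.7,8.7,8.7,8.7,8.7,8.7,8.7,8.7,8.7,8.7,8.7,8.7,8.7,8.7,8.7,8.7,8.7])

```text
time_s: 3.4
tool_pos: [0.4904, 0.221, 0.0912]
tool_rot: [-180.0, -0.0, 160.4]
force: [0.3, -0.5, 0.5]
grip_width: 0.087
grasp_force: 0.0
```

```bash
python3 - <<'E'
from h import *
s=telemetry.get_obs(); print(s['tool_pos'],s['tool_rot'],s['qpos'])
p=eyes.read_camera('wrist'); a=p['pixels']
q=eyes.read_camera('side'); b=cv2.resize(q['pixels'][210:320,260:390],(512,433))
save({'pixels':np.hstack([cv2.resize(a,(400,300)),cv2.resize(b,(355,300))])},'e.png')
np.savez('side.npz',**{k:q[k] for k in('mtx','origin','orientation')})
E
```

```text
[0.49043259 0.22099479 0.09115714] [-1.79974305e+02 -3.39610708e-02  1.60420846e+02] [ -9.51924127  13.27582541 -19.53212015 108.37888584   5.11717223
  59.22701187  39.22689142]
```

View pics/e.png

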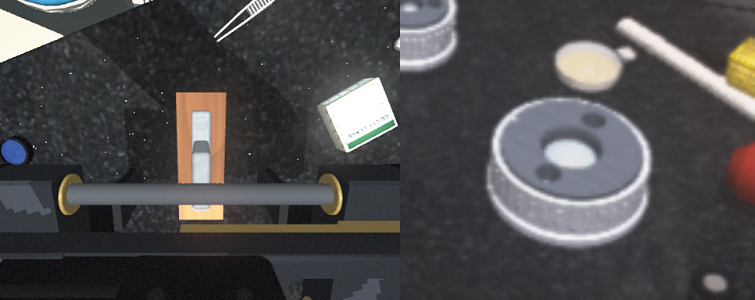

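In the wrist picture the rest and spanner are aligned with the fingers. The spanner's bar is at column ~201, and the gripper midline is also at column ~201. In the side crop the ring's holes are at (594,120) and (548,172). I'll go down and grip, and work out the ring from these.

drive_tool(angular=[[0,0,0],[0,0,0],[0,0,0],[0,0,0],[0,0,0],[0,0,0],[0,0,0],[0,0,0],[0,0,0],[0,0,0],[0,0,0],[0,0,0]], delta_pos=[[0,0,1.5],[0,0,1.5],[0,0,0],[0,0,0],[0,0,0],[0,0,0],[0,0,0],[0,0,0],[0,0,0],[0,0,0],[0,0,0],[0,0,0]], gripper=[8.7,8.7,8.7,0.8,0.8,0.8,0.8,0.8,0.8,0.8,0.8,0.8], squeeze=40)

```text
time_s: 4.7
tool_pos: [0.4899, 0.2215, 0.0613]
tool_rot: [-180.0, 0.0, 160.5]
force: [0.3, 0.1, -0.0]
grip_width: 0.023
grasp_force: 0.0
```

```bash
python3 - <<'E'
from h import *
p=dict(np.load('side.npz'))
a=ground(p,(331.1,254),.046);b=ground(p,(314.2,273),.046)
print(a,b,(a+b)/2,np.linalg.norm(a-b),np.degrees(np.arctan2(*(a-b)[1::-1])))
E
```

```text
[ 0.55071014 -0.29549403  0.046     ] [ 0.48209071 -0.32712789  0.046     ] [ 0.51640042 -0.31131096  0.046     ] 0.0755600918546451 24.749907684670635
```

drive_tool(angular=[[0,0,0],[0,0,0],[0,0,0],[0,0,0],[0,0,0],[0,0,0],[0,0,0],[0,0,0],[0,0,0]], delta_pos=[[0,0,0],[0,0,0],[0,0,0],[0,0,0],[0,0,-0.5],[0,0,-1.5],[0,0,-2],[0,0,-2],[0,0,0]], gripper=[0.8,0.8,0.8,0.8,0.8,0.8,0.8,0.8,0.8])

```text
time_s: 5.6
tool_pos: [0.492, 0.2226, 0.125]
tool_rot: [179.8, 0.3, 160.5]
force: [0.3, 0.2, -2.9]
grip_width: 0.0134
grasp_force: 40.0
```

drive_tool(angular=[[0,0,0],[0,0,0],[0,0,0],[0,0,0],[0,0,0],[0,0,0],[0,0,0],[0,0,0],[0,0,0],[0,0,0],[0,0,0],[0,0,0],[0,0,0],[0,0,0],[0,0,0],[0,0,0],[0,0,0],[0,0,0],[0,0,0]], delta_pos=[[0,0,-3],[0,0,-3],[0,0,-3],[0,0,-2],[-0.93,-3.71,0],[-0.93,-3.71,0],[-0.93,-3.71,0],[-0.93,-3.71,0],[-0.93,-3.71,0],[-0.93,-3.71,0],[-0.93,-3.71,0],[-0.93,-3.71,0],[-0.93,-3.71,0],[-0.93,-3.71,0],[-0.93,-3.71,0],[-0.93,-3.71,0],[-0.93,-3.71,0],[-0.93,-3.71,0],[-0.93,-3.71,0]], gripper=[0.8,0.8,0.8,0.8,0.8,0.8,0.8,0.8,0.8,0.8,0.8,0.8,0.8,0.8,0.8,0.8,0.8,0.8,0.8])

```text
time_s: 7.5
tool_pos: [0.4349, -0.3507, 0.2306]
tool_rot: [180.0, -0.1, 160.5]
force: [0.3, 0.4, -2.6]
grip_width: 0.0137
grasp_force: 40.0
```

drive_tool(angular=[[0,0,0.1478],[0,0,0.1478],[0,0,0.1478],[0,0,0.1478],[0,0,0.1478],[0,0,0.1478],[0,0,0.1478],[0,0,0.1478],[0,0,0.1478],[0,0,0.1478],[0,0,0.1478],[0,0,0.1478],[0,0,0.1478],[0,0,0.1478],[0,0,0.1478],[0,0,0.1478],[0,0,0],[0,0,0],[0,0,0]], delta_pos=[[0,0,0],[0,0,0],[0,0,0],[0,0,0],[0,0,0],[0,0,0],[0,0,0],[0,0,0],[0,0,0],[0,0,0],[0,0,0],[0,0,0],[0,0,0],[0,0,0],[0,0,0],[0,0,0],[0,0,0],[0,0,0],[0,0,0]], gripper=[0.8,0.8,0.8,0.8,0.8,0.8,0.8,0.8,0.8,0.8,0.8,0.8,0.8,0.8,0.8,0.8,0.8,0.8,0.8])

```text
time_s: 9.4
tool_pos: [0.4354, -0.3494, 0.231]
tool_rot: [-180.0, 0.0, 25.1]
force: [-0.2, 0.1, -3.8]
grip_width: 0.0136
grasp_force: 40.0
```

```bash
python3 - <<'E'
from h import *
s=telemetry.get_obs(); print(s['tool_pos'],s['tool_rot'],s['qpos'],s['force'],s['grip_width'])
p=eyes.read_camera('wrist'); save(p,'f.png'); np.savez('f.npz',**{k:p[k] for k in('mtx','origin','orientation')})
for t in('large_cell','ring_face','pin_spanner'):
    for r in models.search_frame(p,t): print(t,round(r['p'],2),r['centre'],ground(p,r['centre'],.046))
E
```

```text
[ 0.43542085 -0.34939854  0.23096967] [-1.79974901e+02  1.59078053e-02  2.51447665e+01] [ 16.59927389   7.5309733   21.31549552  97.99758493  -2.82390233
  75.02829414 -26.37652575] [-0.2137464   0.12304926 -3.80609515] 0.013585774833932359
large_cell 0.65 [254.7, 93.2] [ 0.51838865 -0.30870374  0.046     ]
ring_face 0.63 [261.5, 79.7] [ 0.53373218 -0.30946341  0.046     ]
pin_spanner 0.78 [252.5, 200.4] [ 0.40955043 -0.35677142  0.046     ]
```

View pics/f.png

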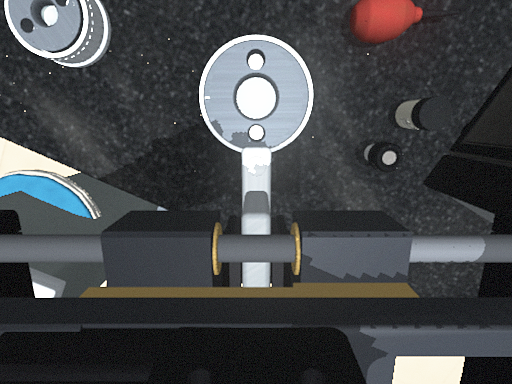

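The ring is straight ahead along tool x. Its holes are at (256,61) and (257,132), the ring's white line is at (207,98), and the held bar ends at (257,150), in line with the holes.

```bash
python3 - <<'E'
from h import *
p=dict(np.load('f.npz')); im=cv2.imread('pics/f.png')
g=cv2.cvtColor(im,6)
for (u,v) in((256,61),(257,132)):
    w=g[v-14:v+15,u-14:u+15]; m=(w>200).astype(np.uint8); n,l,s,c=cv2.connectedComponentsWithStats(m); i=l[14,14]; print(s[i],c[i]+[u-14,v-14])
h=[ground(p,u,.046) for u in((256,61),(256.8,132))]
print(h,np.mean(h,0),np.linalg.norm(h[0]-h[1]),np.degrees(np.arctan2(*(h[0]-h[1])[1::-1])))
t=np.array([0.4354,-.3494,0]);ps=np.radians(25.1);x=np.array([np.cos(ps),np.sin(ps),0]);y=np.array([np.sin(ps),-np.cos(ps),0])
d=np.mean(h,0)-t; print('tool xy',d@x,d@y)
# bar end (top, z=.231-.04+.012 = .203) and blade
e=ground(p,(257,149),.203)-t; print('bar end',e@x,e@y)
for zz in(.19,.17): print(proj(p,t+.049*x+[0,0,.203]),)
cv2.imwrite('pics/g.png',cv2.resize(im[30:240,190:325],None,fx=2.8,fy=2.8,interpolation=2))
E
```

```text
[  6   7  15  16 193] [255.24870466  61.55440415]
[  6   7  15  15 168] [255.83333333 132.04761905]
[array([ 0.54786137, -0.29641516,  0.046     ]), array([ 0.48254109, -0.32802395,  0.046     ])] [ 0.51520123 -0.31221955  0.046     ] 0.07256621432200237 25.82255528422872
tool xy 0.0880374273516622 0.00018218322949775577
bar end 0.04881335240571736 0.0004570967601649993
[256.21306065 148.67634505]
[256.21306065 148.67634505]
```

View pics/g.png

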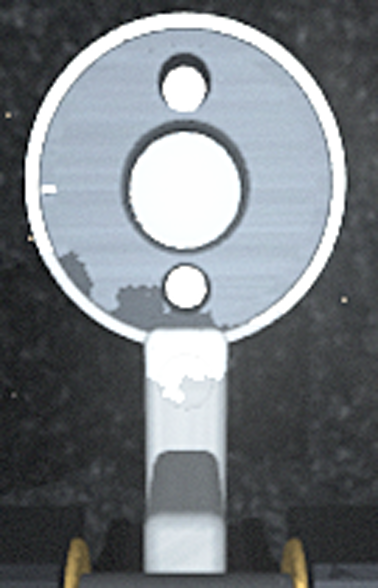

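```bash
python3 - <<'E'
from h import *
p=dict(np.load('f.npz')); im=cv2.imread('pics/f.png')
t=np.array([0.4354,-.3494,0]);ps=np.radians(25.1);x=np.array([np.cos(ps),np.sin(ps),0]);y=np.array([np.sin(ps),-np.cos(ps),0])
h=[ground(p,u,.030) for u in((255.5,61.5),(256,132))]
d=np.mean(h,0)-t; print('tool xy',d@x,d@y,np.linalg.norm(h[0]-h[1]),np.degrees(np.arctan2(*(h[0]-h[1])[1::-1])))
# rim: outer edge of the white rim, bar excluded
g=cv2.cvtColor(im,6); P=[]
for a in np.radians(np.arange(0,360,4)):
    if abs((np.degrees(a)-90+180)%360-180)<35: continue
    r=np.arange(75,30,-.5); q=np.c_[256+r*np.cos(a),94+r*np.sin(a)]
    v=cv2.remap(g,q[:,0].astype(np.float32),q[:,1].astype(np.float32),1).ravel(); i=np.argmax(v>150); P.append(ground(p,q[i],.043)[:2])
P=np.array(P); s=np.linalg.lstsq(np.c_[2*P,np.ones(len(P))],(P**2).sum(1),rcond=None)[0]
c=s[:2]; res=np.hypot(*(P-c).T); ok=abs(res-np.median(res))<.003; P=P[ok]
s=np.linalg.lstsq(np.c_[2*P,np.ones(len(P))],(P**2).sum(1),rcond=None)[0]; c=s[:2]
d=np.r_[c,0]-t; print('rim',c,d@x,d@y,np.hypot(*(P-c).T).mean(),ok.sum(),len(ok))
E
```

```text
tool xy 0.08887288217998458 -0.000544274972864248 0.07560802905022165 25.540703371644884
rim [ 0.51550563 -0.311256  ] 0.08872182706112394 -0.0005612566820597398 0.06171683995238419 71 72
```

drive_tool(angular=[[0,0,0],[0,0,0],[0,0,0],[0,0,0],[0,0,0],[0,0,0],[0,0,0],[0,0,0],[0,0,0],[0,0,0],[0,0,0],[0,0,0]], delta_pos=[[2.22,-0.02,0],[2.22,-0.02,0],[2.22,-0.02,0],[2.22,0,0],[0,0,2.5],[0,0,2.5],[0,0,2.5],[0,0,2.5],[0,0,1.6],[0,0,0],[0,0,0],[0,0,0]], gripper=[0.8,0.8,0.8,0.8,0.8,0.8,0.8,0.8,0.8,0.8,0.8,0.8])

```text
time_s: 10.8
tool_pos: [0.5171, -0.312, 0.1169]
tool_rot: [179.9, -0.1, 25.0]
force: [-0.2, 0.8, -3.5]
grip_width: 0.0137
grasp_force: 40.0
```

```bash
python3 - <<'E'
from h import *
s=telemetry.get_obs(); print(s['tool_pos'],s['tool_rot'],s['qpos'],s['force'],s['grip_width'])
p=eyes.read_camera('side')
for t in('large_cell','pin_spanner'):
    for r in models.search_frame(p,t): print(t,round(r['p'],2),r['centre'])
im=cv2.resize(p['pixels'][190:310,250:400],(600,480)); save({'pixels':im},'i.png')
E
```

```text
[ 0.51713223 -0.31196133  0.11692844] [ 1.79868833e+02 -1.09676437e-01  2.50126399e+01] [ 13.48191359  18.15167789  18.00853146  99.214125    -6.20032396
  63.43276095 -31.57403347] [-0.22239962  0.78061691 -3.54655123] 0.013696435250736345
large_cell 0.93 [320.5, 274.2]
pin_spanner 0.64 [321.7, 249.5]
pin_spanner 0.61 [232.5, 137.8]
```

View pics/i.png

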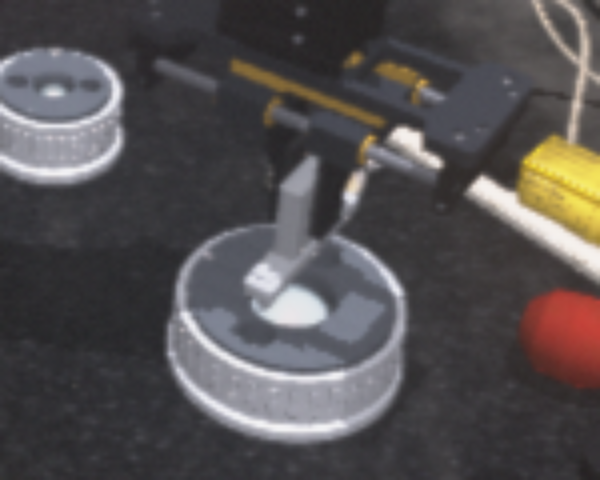

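The spanner hangs upright over the ring, its near pin above the near hole at about (265,295). Going down gently.

drive_tool(angular=[[0,0,0],[0,0,0],[0,0,0],[0,0,0],[0,0,0],[0,0,0],[0,0,0],[0,0,0],[0,0,0],[0,0,0]], delta_pos=[[-0.1,-0.1,0],[0,0,0.4],[0,0,0.4],[0,0,0.4],[0,0,0.4],[0,0,0.4],[0,0,0.4],[0,0,0.2],[0,0,0],[0,0,0]], gripper=[0.8,0.8,0.8,0.8,0.8,0.8,0.8,0.8,0.8,0.8])

```text
time_s: 11.95
tool_pos: [0.5145, -0.3111, 0.0894]
tool_rot: [180.0, -0.0, 25.0]
force: [-0.5, 0.5, -3.6]
grip_width: 0.0138
grasp_force: 40.0
```

drive_tool(angular=[[0,0,0],[0,0,0],[0,0,0]], delta_pos=[[0,0,0.1],[0,0,0.1],[0,0,0]], gripper=[0.8,0.8,0.8])

```text
time_s: 12.25
tool_pos: [0.5145, -0.3111, 0.0873]
tool_rot: [180.0, -0.0, 25.0]
force: [0.0, 0.4, -3.7]
grip_width: 0.0139
grasp_force: 40.0
```

drive_tool(angular=[[0,0,0],[0,0,0],[0,0,0],[0,0,0]], delta_pos=[[0.08,0,0.1],[0,0,0.1],[0,0,0],[0,0,0]], gripper=[0.8,0.8,0.8,0.8])

```text
time_s: 12.65
tool_pos: [0.5147, -0.3111, 0.0872]
tool_rot: [-180.0, 0.0, 25.0]
force: [-6.4, 1.7, 8.8]
grip_width: 0.0135
grasp_force: 40.0
```

Contact comes at z = 0.0872, exactly where the bar meets the face, so it is seated. I'll ease off the press and start turning clockwise.

drive_tool(angular=[[0,0,0],[0,0,0],[0,0,0.08],[0,0,0.08],[0,0,0.08],[0,0,0.08],[0,0,0.08],[0,0,0.08],[0,0,0.08],[0,0,0.08],[0,0,0.08],[0,0,0.08],[0,0,0]], delta_pos=[[0,0,-0.15],[0,0,0],[0,0,0],[0,0,0],[0,0,0],[0,0,0],[0,0,0],[0,0,0],[0,0,0],[0,0,0],[0,0,0],[0,0,0],[0,0,0]], gripper=[0.8,0.8,0.8,0.8,0.8,0.8,0.8,0.8,0.8,0.8,0.8,0.8,0.8])

```text
time_s: 13.95
tool_pos: [0.5159, -0.3114, 0.0872]
tool_rot: [179.9, -0.1, -20.8]
force: [-0.7, -1.3, 1.0]
grip_width: 0.0141
grasp_force: 40.0
```

```bash
python3 - <<'E'
from h import *
s=telemetry.get_obs(); print(s['tool_pos'],s['tool_rot'],s['qpos'],s['force'],s['wrist_torque'],s['grip_width'])
E
```

```text
[ 0.51593191 -0.31135224  0.08723853] [ 1.79943735e+02 -1.13448225e-01 -2.08392086e+01] [  7.52658845  20.55377203  25.28591637 101.04230421  -9.88411013
  60.47512737 -74.56230743] [-0.71399047 -1.30038794  1.02146096] [-0.2187279   0.08536755  0.0334009 ] 0.01407673573935058
```

drive_tool(angular=[[0,0,0.04],[0,0,0.04],[0,0,0.04],[0,0,0.04],[0,0,0]], delta_pos=[[0,0,0],[0,0,0],[0,0,0],[0,0,0],[0,0,0]], gripper=[0.8,0.8,0.8,0.8,0.8])

```text
time_s: 14.45
tool_pos: [0.5158, -0.3114, 0.0873]
tool_rot: [180.0, -0.1, -29.9]
force: [0.8, -2.2, -0.1]
grip_width: 0.0139
grasp_force: 40.0
```

```bash
python3 - <<'E'
from h import *
s=telemetry.get_obs(); print(s['tool_pos'],s['tool_rot'],s['force'],s['wrist_torque'],s['grip_width'])
p=eyes.read_camera('wrist'); save({'pixels':p['pixels'][:300]},'k.png')
q=eyes.read_camera('side'); a=cv2.resize(q['pixels'][200:310,250:400],(510,374)); b=cv2.resize(p['pixels'][100:384,100:410],(409,374))[:, :280]
save({'pixels':np.hstack([a,b])},'l.png')
E
```

```text
[ 0.51581279 -0.3114433   0.08725198] [ 1.79963742e+02 -1.19291229e-01 -2.99093494e+01] [ 0.79004755 -2.22206419 -0.10803287] [-0.33241943  0.04320652  0.07611494] 0.013890011350334071
```

View pics/l.png

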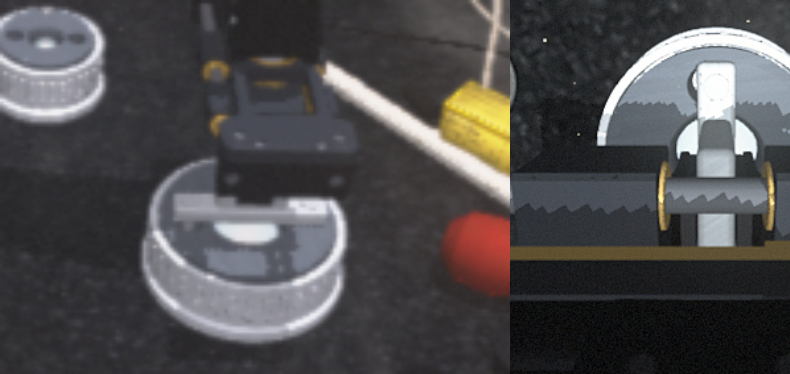

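The bar lies on the face with its pin against the leading edge of the hole, the hole showing on the left at (693,80). The ring is following, so I continue until the torque rises.

drive_tool(angular=[[0,0,0.04],[0,0,0.04],[0,0,0.04],[0,0,0]], delta_pos=[[0,0,0],[0,0,0],[0,0,0],[0,0,0]], gripper=[0.8,0.8,0.8,0.8])

```text
time_s: 14.95
tool_pos: [0.5156, -0.3114, 0.0872]
tool_rot: [180.0, -0.1, -36.8]
force: [0.8, -2.0, 1.3]
grip_width: 0.0137
grasp_force: 40.0
```

```bash
python3 - <<'E'
from h import *
s=telemetry.get_obs(); print(s['tool_pos'],s['tool_rot'],s['force'],s['wrist_torque'],s['grip_width'])
E
```

```text
[ 0.51561419 -0.31141139  0.08722663] [ 1.79982727e+02 -1.00656706e-01 -3.68254134e+01] [ 0.75554887 -2.0453775   1.25500534] [-0.52115937  0.02470468  0.03316988] 0.013741400576354377
```

drive_tool(angular=[[0,0,0.04],[0,0,0.04],[0,0,0.04],[0,0,0]], delta_pos=[[0,0,0],[0,0,0],[0,0,0],[0,0,0]], gripper=[0.8,0.8,0.8,0.8])

```text
time_s: 15.35
tool_pos: [0.5155, -0.3113, 0.0872]
tool_rot: [180.0, -0.1, -43.7]
force: [1.0, -2.9, 2.2]
grip_width: 0.0134
grasp_force: 40.0
```

```bash
python3 - <<'E'
from h import *
s=telemetry.get_obs(); print(s['tool_pos'],s['tool_rot'],s['force'],s['wrist_torque'],s['qpos'][6])
E
```

```text
[ 0.51550661 -0.31132659  0.08724093] [ 1.79995041e+02 -8.52130870e-02 -4.36837524e+01] [ 0.99130993 -2.8804682   2.2130804 ] [-0.53070335  0.06485965  0.03738265] -96.04667101150294
```

drive_tool(angular=[[0,0,0.04],[0,0,0.04],[0,0,0]], delta_pos=[[0,0,0],[0,0,0],[0,0,0]], gripper=[0.8,0.8,0.8])

```text
time_s: 15.65
tool_pos: [0.5154, -0.3113, 0.0872]
tool_rot: [180.0, -0.1, -48.3]
force: [0.9, -2.9, 3.3]
grip_width: 0.0137
grasp_force: 40.0
```

```bash
python3 - <<'E'
from h import *
s=telemetry.get_obs(); print(s['tool_pos'],s['tool_rot'],s['force'],s['wrist_torque'],s['qpos'][6])
E
```

```text
[ 0.51540497 -0.31130917  0.08721592] [ 1.79998439e+02 -7.35507134e-02 -4.82601289e+01] [ 0.93782508 -2.86028149  3.34426948] [-0.56505554  0.08082265  0.00485709] -100.33760823784748
```

drive_tool(angular=[[0,0,0.03],[0,0,0.03],[0,0,0]], delta_pos=[[0,0,0],[0,0,0],[0,0,0]], gripper=[0.8,0.8,0.8])

```text
time_s: 15.95
tool_pos: [0.5154, -0.3112, 0.0872]
tool_rot: [180.0, -0.1, -51.7]
force: [0.2, -4.7, 5.1]
grip_width: 0.0137
grasp_force: 40.7
```

```bash
python3 - <<'E'
from h import *
s=telemetry.get_obs(); print(s['tool_pos'],s['tool_rot'],s['force'],s['wrist_torque'],s['effort'])
E
```

```text
[ 0.51540606 -0.31117126  0.08719377] [ 1.79972095e+02 -7.21876888e-02 -5.17117664e+01] [ 0.18603746 -4.73057925  5.09967916] [-0.85736315  0.11838194  0.8559824 ] [ -1.28636599 -40.53137898   4.23709586 -24.24445331  -1.51739795
   0.77445148  -1.0157996 ]
```

The torque jumps to 0.86 N m at yaw -51.7, so the ring has reached its stop. I'll relax slightly, let go and rise.

drive_tool(angular=[[0,0,-0.05],[0,0,0],[0,0,0],[0,0,0],[0,0,0],[0,0,0],[0,0,0],[0,0,0],[0,0,0],[0,0,0],[0,0,0],[0,0,0],[0,0,0]], delta_pos=[[0,0,-0.05],[0,0,0],[0,0,0],[0,0,0],[0,0,0],[0,0,0],[0,0,0],[0,0,0],[0,0,-1],[0,0,-2],[0,0,-3],[0,0,-3],[0,0,0]], gripper=[0.8,0.8,3,5,5,5,5,5,5,5,5,5,5])

```text
time_s: 17.25
tool_pos: [0.5176, -0.3125, 0.1829]
tool_rot: [-179.8, -0.5, -48.9]
force: [0.4, 0.2, 0.4]
grip_width: 0.05
grasp_force: 0.0
```

drive_tool(angular=[[0,0,0],[0,0,0],[0,0,0],[0,0,0],[0,0,0],[0,0,0]], delta_pos=[[-2,0,-2.5],[-2,0,-2.5],[-2,0,-1],[-2,0,0],[0,0,0],[0,0,0]], gripper=[5,5,5,5,5,5])

```text
time_s: 17.85
tool_pos: [0.4628, -0.2504, 0.2375]
tool_rot: [-180.0, -0.0, -48.9]
force: [1.1, -0.2, -0.0]
grip_width: 0.0503
grasp_force: 0.0
```

```bash
python3 - <<'E'
from h import *
s=telemetry.get_obs(); print(s['tool_pos'],s['tool_rot'],s['force'])
p=eyes.read_camera('wrist'); a=p['pixels']; c=proj(p,[.5155,-.3113,.046]); print(c)
u,v=c.astype(int); w=a[max(0,v-75):v+75,u-75:u+75]; q=eyes.read_camera('side')
save({'pixels':np.hstack([cv2.resize(w,(400,400),interpolation=2),cv2.resize(q['pixels'][210:310,270:370],(400,400),interpolation=2)])},'m.png')
E
```

```text
[ 0.46275867 -0.25044591  0.23754365] [-1.79953776e+02 -4.34764322e-02 -4.88892855e+01] [ 1.13110641 -0.19808227 -0.02500718]
[256.74042594 104.77487053]
```

View pics/m.png

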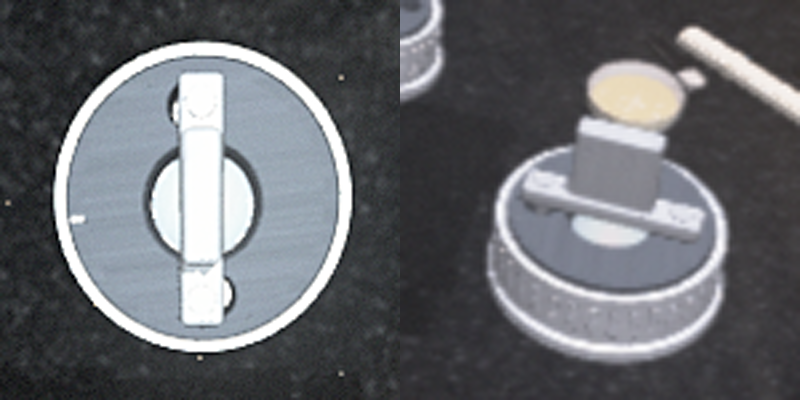

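The final picture shows the spanner upright and flat on the ring with both pins in the holes. The ring's line is at (78,218), about 10° behind the bar, which puts the ring at least 1.13 rad round, at its stop. I'm handing in.

```bash
python3 -c "
from cell import env; print(env.sign_off())"
```

```text
the job is handed in; nothing more can be done
None
```

I turned the large ring clockwise until the torque rose at its stop, left the spanner standing upright and released with both pins in the holes, and handed the job in; no verdict came back.

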